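# Right the upturned clip-lock case and clip it shut

## Task

The orange parts case lies upside down on the grey counter mat with both end clips open. Do not pick it up: tip it over its long edges, a quarter turn at a time and letting it come to rest on its side in between, until it stands on the mat lid and label up; then fold the two end clips down until they lie flat against its ends. Leave the other things on the counter where they are.

Things in the scene. Friction and masses are not known exactly. Their poses are not given: they have to be found in the camera images.
- case: closed rigid parts case, orange tub, dark grey lid that stays on (white label with blue stripe on it); 130 long (its x) x 98 wide (y) x 96 high (z), 0.35 to 0.6 kg, too wide to grasp. Origin: centre of the base's underside; z points out through the lid, so down at the start. Base band (z 0 to 20) and lid (z 76 to 96) have the full 130 x 98; the tub between is 3 recessed
- case_center (a point): middle of the case, 48 mm from the base's underside. The case grips the mat (friction about 1): pushed near the top of a long side it tips instead of sliding, past about 45 degrees it falls onto its other side by itself, and each quarter turn carries its middle about 97 mm across the mat
- clip_a (a joint): hinge of the pale grey clip on the +x end of the case: 0 = folded down flat against the end, 1.57 = standing straight out, 1.62 = stop. Stiff hinge, stays where it is left; about 0.6 N at its free end moves it. Clip 36 wide (along case y), 4 thick, reaching 41 from the hinge axis; folded down its plate lies 71 and its thumb lip (the last 5 mm) 74 out from the case's middle along x
- clip_b (a joint): the same clip on the -x end of the case
- clip_a_hinge (a point): middle of clip a's hinge axis (axis along case y): on the case at x = +69, y = 0, z = 84 mm
- clip_b_hinge (a point): middle of clip b's hinge axis: on the case at x = -69, y = 0, z = 84 mm
- clip_a_lip (a point): middle of clip a's free end (thumb lip), 39 mm from the hinge axis
- clip_b_lip (a point): middle of clip b's free end (thumb lip), 39 mm from the hinge axis
- mat: grey rubber counter mat, fixed, 300 (its x) x 540 (its y) x 3 thick; origin: centre of its underside, on the counter. There is room for two turns the same way only towards the mat's farther short end. The case starts on it, nearer one of its short ends or near its middle, long side roughly along the mat's x
- card_terminal: black card terminal 164 x 80 x 36 lying left of the mat, must not be moved; origin at the centre of its underside
- calculator: black calculator 130 x 80 x 19 lying left of the mat, must not be moved; origin at the centre of its underside

How it is judged:
By the outcome, as a careful person would: the job done as asked, in the order asked, and still so for the second after the job is handed in, with the robot touching nothing.
It also fails if it takes over 72 s, if anything falls off the work surface, if the arm or the gripper's body presses on something with over 40 N, if the wrist force passes 120 N, or if a joint passes its speed limit or range.

## Robot

A 6-joint arm with a two-finger parallel gripper is mounted at the origin on a cart in front of the work surface, level with it; the furniture and walls round the work are solid. World frame = base frame: x ahead of the robot, y to its left, z up, the work surface at z = 0. Lengths are in m, angles in degrees, forces in N, time in s.
With the tool pointing down it reaches from about 0.35 to 0.925 m from the base axis. Payload 6.4 kg.
Tool frame: the origin (TCP) lies at the centre of the arm's flange, where the gripper is bolted on; the fingertips stand ctrl.tip_extent ahead of it and the grasp point (between the pads) lies 180 mm ahead of it (ctrl.tip_extent is the distance from the TCP to the fingertips, in m); z points along the fingers, y is the line along which they close (so a half turn about z gives the same grasp; the last joint's range is limited). The gripper opens to 94 mm and grips with 3 to 60 N. Pads are 16 mm wide; open, the fingers measure 119 mm over their backs; the gripper's body (75 mm by 177 mm) begins 78 mm behind the grasp point.
Start: joints at [61.759, 14.043, 89.255, -0, 76.702, -9.975], TCP at [0.204, 0.617, 0.405] pointing down, gripper open.
Joint ranges: [-179.41, 179.41], [-58.25, 129.5], [7.25, 145.43], [-54.29, 234.29], [11.92, 165.04], [-157.13, 157.13]. Speed limits (degrees/s): [147.25, 147.25, 180, 180, 180, 180].

## Interface

Orientations are given as [roll, pitch, yaw] about the fixed x, y, z axes, in that order (R = Rz(yaw) Ry(pitch) Rx(roll)).
In Python, from bench import ctrl gives the robot as it stands.
- The arm moves only by the shell command python3 shift.py FILE [OPENING], which reads ROWS from the file FILE. ROWS is a JSON object whose key "moves" holds a list of rows, 1 to 12 of them, each of 6 numbers: dx, dy, dz in m, then a rotation vector rx, ry, rz in degrees; each row shifts and turns the commanded pose from where the row before left it, along the tool's axes as they then stand; what a row does not reach is not made up. A row lasts 1/12 s, in which the tool goes at most 0.0417 m and 7.16 degrees, less where a joint would pass 70% of its speed; a pose out of reach is approached as far as the arm can. OPENING is the finger opening in m, set as the command begins (- or left out keeps the last). The fingers move at their own pace and stop on an object; the grip force is fixed at half the most. Time passes only in rows, so rows that do not move let the fingers close. It prints the time, the measured TCP pose, the force, the opening and the grip force at its end. Input that does not fit is refused with a message, and nothing moves.
- ctrl.get_state(): the state, without advancing time (a new reading comes with each control period).
- ctrl.read_camera(name): name is "scene" or "side" or "wrist"; returns (picture, depth): 384x512x3 uint8, red, green, blue; 384x512 float32, m along the optical axis (not along the pixel's ray), 0 where there is no reading.
- ctrl.get_calibration(name): a dict with "fovy" (degrees; the focal length in pixels is half the picture's height over the tangent of half this angle, whatever the lens; pixels are square), "cx", "cy" (the principal point, pixels), "origin" and "orientation" of the camera in the world. Camera axes: x right, y up, looking along -z (the intrinsics and any distortion apply to the point x, -y, -z); pixel columns grow to the right and rows downward; lengths in m; the calibration is good to about 2 mm. A picture is of the moment at which its call begins: read the wrist's pose just before it. get_calibration takes no time and is no camera call; for the wrist camera it gives the pose at the moment of the call.
- ctrl.hand_in(): hands the job in; it is judged then, once.
The state is a dict: "time": time; "joint_positions": joint angles; "joint_velocities": joint speeds; "tau": joint torques, N m; "ee_pos": TCP position; "orientation": TCP orientation; "ft_force": force on the tool from outside, world axes, zero at the start; "torque": the same for the moment, N m; "grip_width": finger opening in m; "grip_force": force on a finger pad.
Only numpy, scipy, OpenCV 4.12 (cv2) and the standard library are available. Lean on these libraries where they do the work, as an engineer would, in place of code of your own. Each camera call takes 0.05 s, during which the arm holds its last target. There are 200 camera calls.

## Working session

There is one attempt and no reset: what is moved stays moved. The work goes in short steps, Python scripts to look and compute and a shell command to move; the robot and the scene stay as the last step left them, time stands still between calls to the robot, and variables do not carry over. Pictures are saved under pics/ and viewed, at most 10 in all, crops included, and the job is handed in when it is done.

```bash
ls; mkdir -p pics; cat > h.py <<'E'
import numpy as np, cv2
from bench import ctrl
from scipy.spatial.transform import Rotation as R
def shot(n):
    c=ctrl.get_calibration(n); im,d=ctrl.read_camera(n)
    return im,d,c
def cloud(im,d,c):
    f=im.shape[0]/2/np.tan(np.radians(c['fovy'])/2)
    v,u=np.mgrid[:im.shape[0],:im.shape[1]]
    uv=np.stack([(u-c['cx'])/f,(v-c['cy'])/f],-1)
    P=np.stack([uv[...,0]*d,-uv[...,1]*d,-d],-1)
    o=np.array(c['orientation'])
    M=o if o.shape==(3,3) else R.from_euler('xyz',o,degrees=True).as_matrix()
    return P@M.T+np.array(c['origin'])
E
python3 - <<'E'
from h import *
s=ctrl.get_state();print(s, ctrl.tip_extent)
for n in ['scene','side']:
    im,d,c=shot(n);print(n,c)
    np.savez('pics/%s0.npz'%n,im=im,d=d)
    cv2.imwrite('pics/%s0.png'%n,im[...,::-1])
a=cv2.imread('pics/scene0.png');b=cv2.imread('pics/side0.png')
E
```

```text
bench.py
pics
shift.py
{'time': 0.0, 'joint_positions': array([ 6.17604516e+01,  1.40815681e+01,  8.93237198e+01,  1.14891952e-04,
        7.67018217e+01, -9.97464122e+00]), 'joint_velocities': array([-0.11955402, -0.02116891,  0.028017  , -0.01148455,  0.0016559 ,
        0.00461962]), 'tau': array([ 3.04241039e-03, -4.15854514e+01, -3.14594901e+01,  6.86083222e-02,
        3.34762386e-02, -1.41441233e-04]), 'ee_pos': array([0.20359642, 0.61705251, 0.40358467]), 'orientation': array([-1.79894529e+02, -1.86627615e-02,  1.61735049e+02]), 'ft_force': array([-0.11980506, -0.3338068 ,  0.04227835]), 'torque': array([ 0.01091837,  0.00304181, -0.00313824]), 'grip_force': 0.0, 'grip_width': 0.09423171366817441} 0.1992
scene {'fovy': 43.993881595777516, 'cx': 262.32698930250007, 'cy': 188.40082123756952, 'origin': array([-0.09819259, -0.36330831,  1.0937112 ]), 'orientation': array([ 39.90918971,   0.99430966, -47.77230743])}
side {'fovy': 45.90968493773201, 'cx': 256.5178178960534, 'cy': 199.4838802179945, 'origin': array([0.37806077, 1.46137898, 0.60273411]), 'orientation': array([  68.21849046,   -0.99385421, -173.49498508])}
```

View pics/scene0.png

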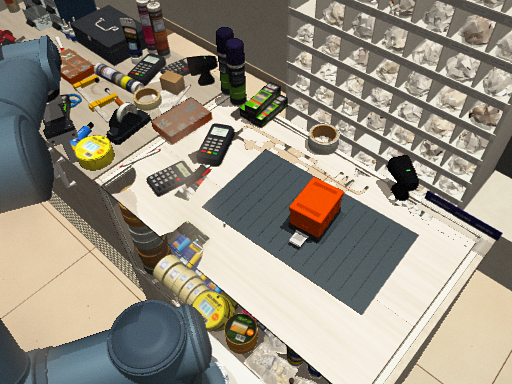

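View pics/side0.png

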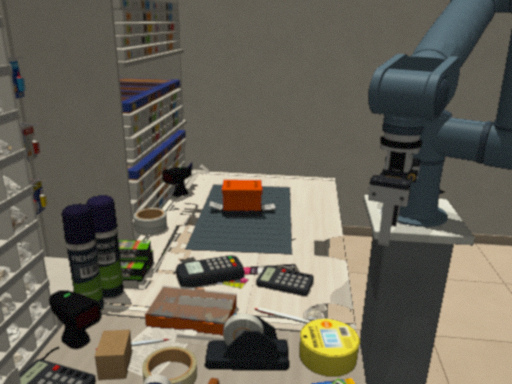

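The scene camera shows the orange case at about (316,207) on the mat, with the mat's corners near (205,205), (265,150), (417,237) and (362,310). One clip sticks out at (299,239). In the side view the case is at (243,196) with both clips out.

```bash
cat >> h.py <<'E'
def rect(P,m):
    q=P[m][:,:2].astype(np.float32); r=cv2.minAreaRect(q*1000); return np.round(r[0],1),np.round(r[1],1),round(r[2],1)
def orange(im):
    h=cv2.cvtColor(im,cv2.COLOR_RGB2HSV); return (h[...,0]<14)&(h[...,1]>170)&(h[...,2]>60)
E
python3 - <<'E'
from h import *
for n in ['scene','side']:
    z=np.load('pics/%s0.npz'%n); im,d=z['im'],z['d']; P=cloud(im,d,ctrl.get_calibration(n))
    if n=='scene':
        for u,v in [(207,205),(266,153),(415,237),(362,308),(300,260)]: print('mat',P[v,u].round(3), im[v,u])
        roi=np.zeros(d.shape,bool); roi[150:310,205:420]=1
    else:
        roi=np.zeros(d.shape,bool); roi[170:250,190:300]=1
    m=orange(im)&roi&(d>0)
    top=m&(P[...,2]>0.085)
    print(n,m.sum(),P[m].min(0).round(3),P[m].max(0).round(3),'ztop',np.percentile(P[...,2][top],[5,50,95]).round(3))
    core=cv2.morphologyEx(top.astype(np.uint8),cv2.MORPH_OPEN,np.ones((3,3)))>0
    print('top rect',rect(P,core))
    mat=roi&(abs(P[...,2]-.003)<.004)&(im.max(-1)<110)&(d>0)
    mat=cv2.morphologyEx(mat.astype(np.uint8),cv2.MORPH_OPEN,np.ones((3,3)))>0
    print('mat',mat.sum(),rect(P,mat))
    cl=roi&(P[...,2]>.008)&(P[...,2]<.05)&(im.min(-1)>100)&(d>0)
    print('clip',cl.sum(), P[cl].min(0).round(3) if cl.any() else '',P[cl].max(0).round(3) if cl.any() else '')
    print(sorted(set()))
    for nm,u,v in ([('term',215,142),('calc',170,178)] if n=='scene' else [('term',210,270),('calc',285,280)]): print(nm,P[v,u].round(3))
E
```

```text
mat [0.411 0.342 0.003] [102 105 107]
mat [0.681 0.354 0.003] [75 88 88]
mat [ 0.712 -0.166  0.003] [75 86 88]
mat [ 0.441 -0.179  0.007] [ 90 103 103]
mat [0.445 0.021 0.007] [85 95 95]
scene 2091 [ 0.387  0.019 -0.484] [0.704 0.584 0.107] ztop [0.093 0.099 0.103]
top rect (array([575.3,  75.7]), array([133.4,  99.4]), 8.1)
mat 11269 (array([624.2,  95.8]), array([429.6, 539.9]), 3.5)
clip 178 [ 0.361 -0.151  0.008] [0.837 0.464 0.039]
[]
term [0.587 0.485 0.037]
calc [0.401 0.491 0.019]
side 1127 [0.508 0.038 0.024] [0.64  0.137 0.101] ztop [0.087 0.098 0.1  ]
top rect (array([575.4,  83.1]), array([126.3,  94.8]), 7.6)
mat 4366 (array([562.5,  94.8]), array([297.5, 529.4]), 3.4)
clip 122 [ 0.467 -0.312  0.01 ] [0.806 0.113 0.032]
[]
term [0.589 0.522 0.034]
calc [0.407 0.515 0.018]
```

```bash
echo '{"moves":[[0, 0, 0, 0, 0, 7], [0, 0, 0, 0, 0, 7], [0, 0, 0, 0, 0, 7], [0, 0, 0, 0, 0, 7], [0, 0, 0, 0, 0, 7], [0, 0, 0, 0, 0, 7], [0, 0, 0, 0, 0, 7], [0, 0, 0, 0, 0, 7], [0, 0, 0, 0, 0, 7.7]]}' > mv.in && python3 shift.py mv.in 0.06
echo '{"moves":[[-0.035, 0.0145, 0, 0, 0, 0], [-0.035, 0.0145, 0, 0, 0, 0], [-0.035, 0.0145, 0, 0, 0, 0], [-0.035, 0.0145, 0, 0, 0, 0], [-0.035, 0.0145, 0, 0, 0, 0], [-0.035, 0.0145, 0, 0, 0, 0], [-0.035, 0.0145, 0, 0, 0, 0], [-0.035, 0.0145, 0, 0, 0, 0], [-0.035, 0.0145, 0, 0, 0, 0], [-0.035, 0.0145, 0, 0, 0, 0]]}' > mv.in && python3 shift.py mv.in
echo '{"moves":[[-0.035, 0.0145, 0, 0, 0, 0], [-0.035, 0.0145, 0, 0, 0, 0], [-0.035, 0.0145, 0, 0, 0, 0], [-0.035, 0.0145, 0, 0, 0, 0], [-0.035, 0.0145, 0, 0, 0, 0], [-0.035, 0.0145, 0, 0, 0, 0], [-0.035, 0.0145, 0, 0, 0, 0], [-0.035, 0.0145, 0, 0, 0, 0], [-0.035, 0.0145, 0, 0, 0, 0], [-0.035, 0.0145, 0, 0, 0, 0], [0, 0, 0, 0, 0, 0], [0, 0, 0, 0, 0, 0]]}' > mv.in && python3 shift.py mv.in
python3 - <<'E'
from h import *
for n in ['wrist','side']:
    im,d,c=shot(n); cv2.imwrite(f'pics/{n}1.png',im[...,::-1]); P=cloud(im,d,c)
    roi=np.zeros(d.shape,bool)
    if n=='wrist': roi[:]=1
    else: roi[170:250,190:300]=1
    top=orange(im)&roi&(abs(P[...,2]-.098)<.006)
    top=cv2.morphologyEx(top.astype(np.uint8),cv2.MORPH_OPEN,np.ones((3,3)))>0
    print(n,top.sum(), top.any() and (rect(P,top),np.median(P[top][:,2])))
E
```

```text
time: 0.85
ee_pos: [0.2036, 0.6171, 0.404]
orientation: [-180.0, 0.1, 98.2]
ft_force: [0.1, -0.1, -0.8]
grip_width: 0.0602
grip_force: 0.0
time: 1.68
ee_pos: [0.3996, 0.291, 0.4044]
orientation: [-180.0, 0.0, 98.6]
ft_force: [0.9, -0.1, -0.3]
grip_width: 0.06
grip_force: 0.0
time: 2.68
ee_pos: [0.5952, -0.0332, 0.4038]
orientation: [-179.9, -0.0, 98.4]
ft_force: [-0.5, 0.1, -0.1]
grip_width: 0.0602
grip_force: 0.0
wrist 15363 ((array([576. ,  74.4]), array([129.9,  97.1]), 8.4), np.float64(0.10008595091941158))
side 384 ((array([575.7,  86.5]), array([125.8,  85.1]), 10.4), np.float64(0.0981368281646035))
```

```bash
echo '{"moves":[[0, 0, 0.03, 0, 0, 0], [0, 0, 0.03, 0, 0, 0], [0, 0, 0.03, 0, 0, 0], [0, -0.003, 0.026, 0, 0, 0], [0.02, 0, 0, 0, 0, 0], [0.02, 0, 0, 0, 0, 0], [0, 0, 0, 0, 0, 0]]}' > mv.in && python3 shift.py mv.in
echo '{"moves":[[0.008, 0, 0, 0, 0, 0], [0.008, 0, 0, 0, 0, 0], [0.008, 0, -0.006, 0, 0, 0], [0.008, 0, -0.006, 0, 0, 0], [0.008, 0, -0.006, 0, 0, 0]]}' > mv.in && python3 shift.py mv.in
```

```text
time: 3.37
ee_pos: [0.5844, 0.0112, 0.2878]
orientation: [-179.9, -0.1, 98.8]
ft_force: [-0.7, 0.1, -0.0]
grip_width: 0.0602
grip_force: 0.0
time: 3.78
ee_pos: [0.5809, 0.0458, 0.3102]
orientation: [179.8, 0.4, 98.6]
ft_force: [-0.2, -7.7, 8.2]
grip_width: 0.0598
grip_force: 4.3
```

```bash
echo '{"moves":[[0.008, 0, -0.005, 0, 0, 0], [0.008, 0, -0.005, 0, 0, 0], [0.008, 0, -0.004, 0, 0, 0], [0.008, 0, -0.004, 0, 0, 0]]}' > mv.in && python3 shift.py mv.in
python3 - <<'E'
from h import *
im,d,c=shot('side'); a=cv2.resize(im[130:290,150:350],None,fx=2,fy=2)
im,d,c=shot('scene'); b=cv2.resize(im[130:290,200:400],None,fx=2,fy=2)
cv2.imwrite('pics/c2.png',np.hstack([a,b])[...,::-1])
E
```

```text
time: 4.12
ee_pos: [0.5755, 0.0788, 0.3269]
orientation: [179.8, 0.1, 98.6]
ft_force: [-0.3, -0.8, 2.1]
grip_width: 0.0601
grip_force: 0.9
```

View pics/c2.png

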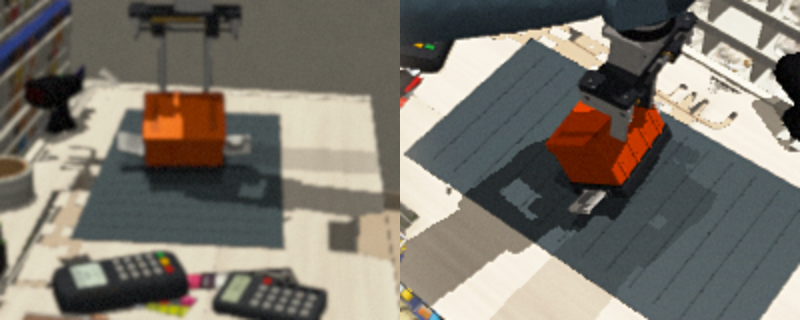

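The case is leaning well over at about (185,130) left and (610,145) right, with the fingers on its near face. I'll carry on pushing.

```bash
echo '{"moves":[[0.008, 0, -0.003, 0, 0, 0], [0.008, 0, -0.003, 0, 0, 0], [0.008, 0, -0.002, 0, 0, 0], [0.006, 0, 0, 0, 0, 0], [0.006, 0, 0, 0, 0, 0]]}' > mv.in && python3 shift.py mv.in; echo '{"moves":[[0, 0, 0, 0, 0, 0], [0, 0, 0, 0, 0, 0], [0, 0, 0, 0, 0, 0], [0, 0, 0, 0, 0, 0]]}' > mv.in && python3 shift.py mv.in
python3 - <<'E'
from h import *
im,d,c=shot('side'); a=cv2.resize(im[130:290,150:350],None,fx=2,fy=2)
im,d,c=shot('wrist'); b=cv2.resize(im,(427,320))
P=cloud(im,d,c); m=orange(im)&(P[...,2]>.06); print(m.sum(),np.percentile(P[m],[2,50,98],axis=0).round(3))
cv2.imwrite('pics/c3.png',np.hstack([a[:,:373],b])[...,::-1])
E
```

```text
time: 4.63
ee_pos: [0.5694, 0.1151, 0.3322]
orientation: [-179.9, -0.0, 98.6]
ft_force: [1.0, -0.5, 1.6]
grip_width: 0.0602
grip_force: 0.2
time: 4.97
ee_pos: [0.5698, 0.114, 0.3324]
orientation: [-180.0, -0.0, 98.6]
ft_force: [-0.3, 0.2, 0.3]
grip_width: 0.0598
grip_force: 0.0
17927 [[0.5   0.145 0.098]
 [0.55  0.18  0.1  ]
 [0.619 0.222 0.103]]
```

View pics/c3.png

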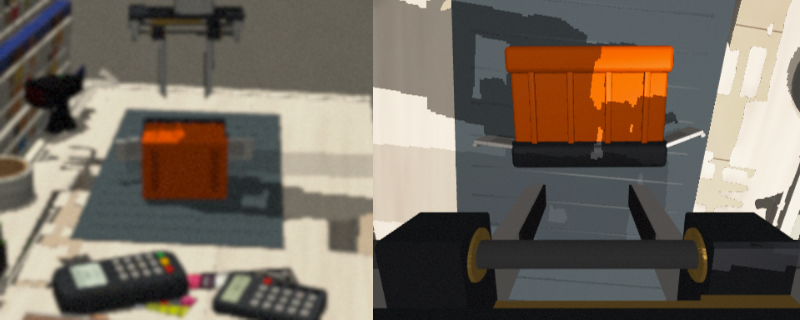

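The case now rests on its side: the lid (dark) faces the gripper at wrist crop (588,155), the base band is at (590,60), and both clips stick out.

```bash
cat >> h.py <<'E'
def top(im,d,c,zc=.1005,lo=.012,rows=280):
    P=cloud(im,d,c); m=(d>0)&(abs(P[...,2]-zc)<lo); m[rows:]=0
    m=cv2.morphologyEx(m.astype(np.uint8),cv2.MORPH_OPEN,np.ones((3,3)))
    n,l,s,_=cv2.connectedComponentsWithStats(m); k=1+np.argmax(s[1:,4]); m=l==k
    return P,m,rect(P,m)
E
python3 - <<'E'
from h import *
im,d,c=shot('wrist'); P,m,r=top(im,d,c); print(m.sum(),r,np.median(P[m][:,2]))
ctr=r[0]/1000;a=np.radians(r[2]);print(ctrl.get_state()['ee_pos'])
E
```

```text
27181 (array([561.8, 172.2]), array([130.3,  96.3]), 9.0) 0.10048651935463768
[0.56983239 0.11395662 0.33255674]
```

```bash
echo '{"moves":[[-0.025, 0, 0, 0, 0, -0.4], [0, 0, 0.022, 0, 0, 0], [0, 0, 0.022, 0, 0, 0], [0.016, 0, 0, 0, 0, 0], [0, 0, 0, 0, 0, 0]]}' > mv.in && python3 shift.py mv.in
echo '{"moves":[[0.008, 0, 0, 0, 0, 0], [0.008, 0, -0.004, 0, 0, 0], [0.008, 0, -0.006, 0, 0, 0], [0.008, 0, -0.006, 0, 0, 0], [0.008, 0, -0.006, 0, 0, 0], [0.008, 0, -0.005, 0, 0, 0], [0.008, 0, -0.005, 0, 0, 0], [0.008, 0, -0.004, 0, 0, 0], [0.008, 0, -0.004, 0, 0, 0]]}' > mv.in && python3 shift.py mv.in
```

```text
time: 5.53
ee_pos: [0.5702, 0.1061, 0.2869]
orientation: [-179.8, -0.1, 99.0]
ft_force: [0.7, 0.1, -0.2]
grip_width: 0.0599
grip_force: 0.0
time: 6.28
ee_pos: [0.5596, 0.1774, 0.3291]
orientation: [180.0, -0.0, 99.0]
ft_force: [-0.7, -0.6, -0.0]
grip_width: 0.0599
grip_force: 0.2
```

```bash
echo '{"moves":[[0.008, 0, -0.003, 0, 0, 0], [0.008, 0, -0.003, 0, 0, 0], [0.008, 0, -0.001, 0, 0, 0], [0.006, 0, 0, 0, 0, 0], [0.006, 0, 0, 0, 0, 0], [0, 0, 0, 0, 0, 0], [0, 0, 0, 0, 0, 0], [0, 0, 0, 0, 0, 0], [0, 0, 0, 0, 0, 0], [0, 0, 0, 0, 0, 0]]}' > mv.in && python3 shift.py mv.in
python3 - <<'E'
from h import *
im,d,c=shot('side'); a=cv2.resize(im[130:290,150:350],None,fx=2,fy=2)
im,d,c=shot('wrist'); b=cv2.resize(im,(427,320))
cv2.imwrite('pics/c4.png',np.hstack([a[:,:373],b])[...,::-1])
P,m,r=top(im,d,c); print(m.sum(),r,np.median(P[m][:,2]))
E
```

```text
time: 7.12
ee_pos: [0.5543, 0.2117, 0.3356]
orientation: [-180.0, 0.0, 98.9]
ft_force: [-0.7, 0.9, -0.2]
grip_width: 0.0602
grip_force: 0.0
28321 (array([544.7, 267.2]), array([150.7,  97.7]), 9.1) 0.10025706679446872
```

View pics/c4.png

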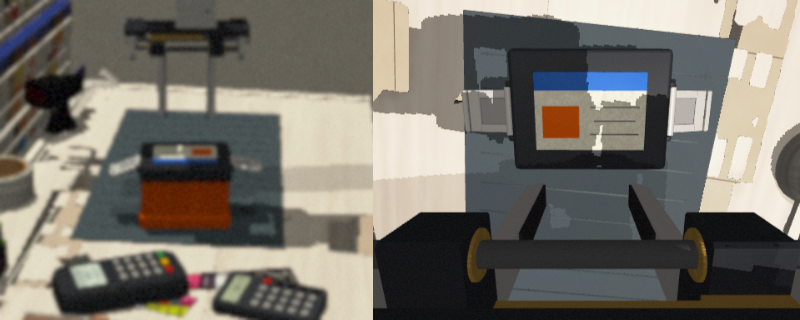

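The case stands lid and label up at wrist crop (590,108). The left clip is at (488,112) and the right clip at (690,112). Next I'll measure the lid and clips.

```bash
python3 - <<'E'
from h import *
im,d,c=shot('wrist'); P,m,r=top(im,d,c,lo=.004); print(m.sum(),r)
a=np.radians(9.0);u=np.array([np.cos(a),np.sin(a)]);v=np.array([-u[1],u[0]])
# refine: lid pixels, central |v| extents beyond clip band
ctr=r[0]/1000
q=P[...,:2]-ctr; U=q@u;V=q@v; Z=P[...,2]
lid=(abs(Z-.099)<.005)&(abs(V)<.06)&(abs(V)>.025)&(abs(U)<.09); lid[280:]=0
print('lid U',np.percentile(U[lid],[.5,99.5]).round(4),'V',np.percentile(V[lid],[.5,99.5]).round(4),ctr)
for s in (1,-1):
    for lo in np.arange(.066,.118,.006):
        k=(U*s>lo)&(U*s<lo+.006)&(abs(V)<.015)&(Z>.03); k[280:]=0
        print(s,round(lo,3),k.sum(),np.percentile(Z[k],[10,50,90]).round(3) if k.any() else '')
    k=(U*s>.08)&(Z>.04)&(abs(V)<.03)&(U*s<.13); k[280:]=0
    print('clip V',np.percentile(V[k],[2,98]).round(4),'U',np.percentile(U[k],[2,98]).round(4))
E
```

```text
27112 (array([547.1, 267.7]), array([129.7,  97.3]), 8.9)
lid U [-0.0634  0.0634] V [-0.0486  0.0485] [0.5471 0.2677]
1 0.066 303 [0.09  0.091 0.092]
1 0.072 261 [0.085 0.086 0.088]
1 0.078 298 [0.082 0.084 0.086]
1 0.084 284 [0.08  0.081 0.083]
1 0.09 301 [0.078 0.079 0.081]
1 0.096 274 [0.077 0.078 0.079]
1 0.102 333 [0.076 0.077 0.079]
1 0.108 8 [0.076 0.076 0.077]
1 0.114 0 
clip V [-0.0172  0.0168] U [0.0806 0.1074]
-1 0.066 318 [0.09  0.091 0.092]
-1 0.072 310 [0.087 0.088 0.09 ]
-1 0.078 340 [0.086 0.087 0.088]
-1 0.084 334 [0.085 0.086 0.087]
-1 0.09 352 [0.084 0.085 0.086]
-1 0.096 329 [0.084 0.085 0.086]
-1 0.102 397 [0.084 0.085 0.087]
-1 0.108 80 [0.085 0.086 0.087]
-1 0.114 0 
clip V [-0.0166  0.0177] U [-0.1089 -0.0806]
```

```bash
echo '{"moves":[[0, 0, -0.03, 0, 0, 0], [0.02, 0.036, 0, 0, 0, 0], [0.02, 0.036, 0, 0, 0, 0], [0.0165, 0.0345, 0, 0, 0, 0], [0, 0, 0.03, 0, 0, 0], [0, 0, 0.02, 0, 0, 0], [0, 0, 0, 0, 0, 0], [0, 0, 0, 0, 0, 0], [0, 0, 0, 0, 0, 0], [0, 0, 0, 0, 0, 0]]}' > mv.in && python3 shift.py mv.in 0
python3 - <<'E'
from h import *
s=ctrl.get_state();q=s['ee_pos'][:2]-[.5471,.2677];a=np.radians(8.9);print(q@[np.cos(a),np.sin(a)],q@[-np.sin(a),np.cos(a)],s['ee_pos'][2]-.1992)
im,d,c=shot('side'); a=cv2.resize(im[130:290,150:350],None,fx=2,fy=2)
im,d,c=shot('scene'); b=cv2.resize(im[100:260,200:400],None,fx=2,fy=2)
cv2.imwrite('pics/c5.png',np.hstack([a,b])[...,::-1])
E
```

```text
time: 8.1
ee_pos: [0.651, 0.2843, 0.318]
orientation: [179.8, -0.0, 99.0]
ft_force: [-0.1, -0.5, 0.6]
grip_width: 0.0005
grip_force: 0.0
0.10518848915472168 0.00034238373512822086 0.11884902668217595
```

View pics/c5.png

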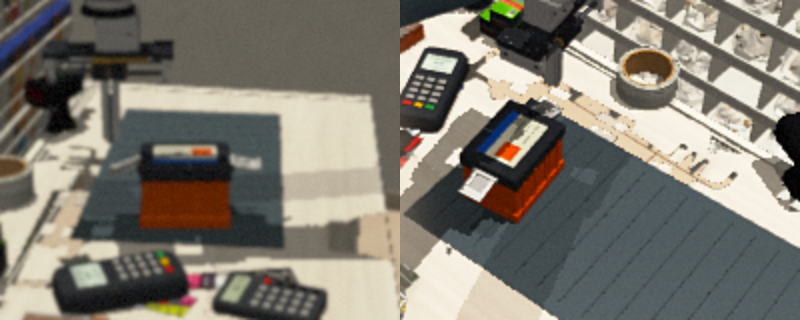

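The closed fingers stand above the +x clip at (112,140) left and (545,75) right. I'll press down, then in.

```bash
echo '{"moves":[[0, 0, 0.012, 0, 0, 0], [0, 0, 0.01, 0, 0, 0], [0, 0, 0.01, 0, 0, 0], [0, 0, 0.01, 0, 0, 0], [0, 0, 0.01, 0, 0, 0], [0, 0, 0.01, 0, 0, 0], [0, 0, 0.008, 0, 0, 0], [0, 0, 0, 0, 0, 0]]}' > mv.in && python3 shift.py mv.in
echo '{"moves":[[0, -0.005, 0, 0, 0, 0], [0, -0.005, 0, 0, 0, 0], [0, -0.005, 0, 0, 0, 0], [0, -0.001, 0, 0, 0, 0], [0, 0, 0, 0, 0, 0]]}' > mv.in && python3 shift.py mv.in
```

```text
time: 8.87
ee_pos: [0.65, 0.2842, 0.2428]
orientation: [-179.8, 0.0, 99.0]
ft_force: [-0.3, 0.1, -0.2]
grip_width: 0.0007
grip_force: 0.0
time: 9.28
ee_pos: [0.6344, 0.2819, 0.2462]
orientation: [180.0, -0.0, 99.0]
ft_force: [-0.2, -0.0, 0.3]
grip_width: 0.0003
grip_force: 0.0
```

```bash
for i in 1; do echo '{"moves":[[0, -0.001, 0, 0, 0, 0], [0, 0, 0, 0, 0, 0]]}' > mv.in && python3 shift.py mv.in; done; echo '{"moves":[[0, -0.001, 0, 0, 0, 0], [0, 0, 0, 0, 0, 0]]}' > mv.in && python3 shift.py mv.in; echo '{"moves":[[0, -0.001, 0, 0, 0, 0], [0, 0, 0, 0, 0, 0]]}' > mv.in && python3 shift.py mv.in
```

```text
time: 9.45
ee_pos: [0.6338, 0.2818, 0.246]
orientation: [180.0, -0.0, 99.0]
ft_force: [0.9, -0.1, 1.1]
grip_width: 0.0004
grip_force: 0.1
time: 9.62
ee_pos: [0.6328, 0.2816, 0.2458]
orientation: [180.0, -0.0, 99.0]
ft_force: [0.1, 0.6, 0.1]
grip_width: 0.0007
grip_force: 0.2
time: 9.78
ee_pos: [0.6318, 0.2814, 0.2456]
orientation: [-180.0, -0.0, 99.0]
ft_force: [0.5, -0.9, 1.3]
grip_width: 0.0003
grip_force: 0.2
```

```bash
echo '{"moves":[[0, -0.001, 0, 0, 0, 0], [0, 0, 0, 0, 0, 0]]}' > mv.in && python3 shift.py mv.in; echo '{"moves":[[0, -0.001, 0, 0, 0, 0], [0, 0, 0, 0, 0, 0]]}' > mv.in && python3 shift.py mv.in; echo '{"moves":[[0, -0.001, 0, 0, 0, 0], [0, 0, 0, 0, 0, 0]]}' > mv.in && python3 shift.py mv.in
python3 - <<'E'
from h import *
s=ctrl.get_state();q=s['ee_pos'][:2]-[.5471,.2677];a=np.radians(8.9);print(q@[np.cos(a),np.sin(a)],s['ft_force'])
im,d,c=shot('wrist');P,m,r=top(im,d,c,lo=.004,rows=384); print(r)
E
```

```text
time: 9.95
ee_pos: [0.6312, 0.2813, 0.246]
orientation: [179.9, -0.0, 99.0]
ft_force: [3.2, 0.9, -0.1]
grip_width: 0.0003
grip_force: 1.5
time: 10.12
ee_pos: [0.6305, 0.2812, 0.2466]
orientation: [179.8, -0.0, 99.0]
ft_force: [4.9, 1.4, 0.4]
grip_width: 0.0003
grip_force: 2.5
time: 10.28
ee_pos: [0.6294, 0.281, 0.2465]
orientation: [179.9, -0.0, 99.0]
ft_force: [4.9, 1.7, 1.2]
grip_width: 0.0003
grip_force: 2.6
0.0833213338457307 [4.91296345 1.73425806 1.15720999]
(array([559.7, 291.9]), array([93.8, 55.3]), 8.8)
```

```bash
echo '{"moves":[[0, 0.015, 0, 0, 0, 0], [0, 0.015, 0, 0, 0, 0], [0, 0, -0.035, 0, 0, 0], [0, 0, -0.035, 0, 0, 0], [0, 0, -0.035, 0, 0, 0], [0, -0.036, 0, 0, 0, 0], [0, -0.036, 0, 0, 0, 0], [0, -0.036, 0, 0, 0, 0], [0, -0.037, 0, 0, 0, 0], [0, -0.037, 0, 0, 0, 0], [0, -0.037, 0, 0, 0, 0], [0, 0, 0, 0, 0, 0]]}' > mv.in && python3 shift.py mv.in
python3 - <<'E'
from h import *
s=ctrl.get_state();q=s['ee_pos'][:2]-[.5471,.2677];a=np.radians(8.9);print(q@[np.cos(a),np.sin(a)],q@[-np.sin(a),np.cos(a)],s['ee_pos'][2]-.1992)
E
```

```text
time: 11.33
ee_pos: [0.4356, 0.2507, 0.347]
orientation: [-179.4, 0.1, 99.1]
ft_force: [-1.4, 0.2, -0.3]
grip_width: 0.0006
grip_force: 0.0
-0.11279593261102557 0.0004993231648501216 0.1478093100571774
```

```bash
echo '{"moves":[[0, 0.007, 0.02, 0, 0, 0], [0, 0, 0.02, 0, 0, 0], [0, 0, 0.01, 0, 0, 0], [0, 0, 0.01, 0, 0, 0], [0, 0, 0.01, 0, 0, 0], [0, 0, 0.01, 0, 0, 0], [0, 0, 0.01, 0, 0, 0], [0, 0, 0.011, 0, 0, 0], [0, 0, 0, 0, 0, 0]]}' > mv.in && python3 shift.py mv.in
echo '{"moves":[[0, 0.005, 0, 0, 0, 0], [0, 0.005, 0, 0, 0, 0], [0, 0.005, 0, 0, 0, 0], [0, 0.001, 0, 0, 0, 0], [0, 0, 0, 0, 0, 0]]}' > mv.in && python3 shift.py mv.in
echo '{"moves":[[0, 0.001, 0, 0, 0, 0], [0, 0, 0, 0, 0, 0]]}' > mv.in && python3 shift.py mv.in; echo '{"moves":[[0, 0.001, 0, 0, 0, 0], [0, 0, 0, 0, 0, 0]]}' > mv.in && python3 shift.py mv.in
```

```text
time: 12.08
ee_pos: [0.4484, 0.2523, 0.2474]
orientation: [-179.8, 0.0, 99.0]
ft_force: [-0.9, -0.2, -0.3]
grip_width: 0.0
grip_force: 0.0
time: 12.5
ee_pos: [0.465, 0.2551, 0.2496]
orientation: [-179.9, 0.0, 99.0]
ft_force: [-3.4, -0.9, 0.6]
grip_width: 0.0007
grip_force: 1.6
time: 12.67
ee_pos: [0.4653, 0.2552, 0.2496]
orientation: [-179.8, 0.0, 99.0]
ft_force: [-6.2, -1.4, 3.2]
grip_width: 0.0003
grip_force: 3.2
time: 12.83
ee_pos: [0.4659, 0.2553, 0.2495]
orientation: [-179.7, 0.0, 99.0]
ft_force: [-8.2, -2.4, 5.3]
grip_width: 0.0008
grip_force: 4.2
```

```bash
echo '{"moves":[[0, -0.015, 0, 0, 0, 0], [0, -0.015, 0, 0, 0, 0], [0, 0, -0.035, 0, 0, 0], [0, 0, -0.035, 0, 0, 0], [0, 0, -0.035, 0, 0, 0], [0, 0, -0.035, 0, 0, 0], [-0.035, 0.02, -0.03, 0, 0, 0], [-0.035, 0.03, -0.02, 0, 0, 0], [-0.035, 0.03, 0, 0, 0, 0], [0, 0.03, 0, 0, 0, 0], [0, 0, 0, 0, 0, 0], [0, 0, 0, 0, 0, 0]]}' > mv.in && python3 shift.py mv.in
python3 - <<'E'
from h import *
im,d,c=shot('wrist'); w=im; P,m,r=top(im,d,c,lo=.004,rows=330); print(m.sum(),r)
a=np.radians(r[2] if r[2]<45 else r[2]-90);u=np.array([np.cos(a),np.sin(a)]);v=np.array([-u[1],u[0]])
q=P[...,:2]-r[0]/1000;U=q@u;V=q@v;Z=P[...,2]
for s in(1,-1):
    for lo in np.arange(.064,.115,.004):
        k=(U*s>lo)&(U*s<lo+.004)&(abs(V)<.015); print(s,round(lo,3),k.sum(),np.percentile(Z[k],[10,50,90]).round(3) if k.any() else '')
im,d,c=shot('side'); a=cv2.resize(im[150:310,170:310],None,fx=2,fy=2)
im,d,c=shot('scene'); b=cv2.resize(im[120:240,200:320],None,fx=8/3,fy=8/3)
cv2.imwrite('pics/c6.png',np.hstack([a,b[:320,:200],cv2.resize(w,(320,240))[:,:].copy() if 0 else cv2.copyMakeBorder(cv2.resize(w,(320,240)),0,80,0,0,0)])[...,::-1])
E
```

```text
time: 13.83
ee_pos: [0.5496, 0.177, 0.431]
orientation: [180.0, 0.0, 98.9]
ft_force: [-0.7, 1.0, -0.7]
grip_width: 0.0006
grip_force: 0.0
14373 (array([548.5, 267.4]), array([129.5,  96.7]), 8.9)
1 0.064 80 [0.09  0.091 0.098]
1 0.068 112 [0.09  0.091 0.092]
1 0.072 7 [0.089 0.089 0.09 ]
1 0.076 0 
1 0.08 0 
1 0.084 0 
1 0.088 0 
1 0.092 17 [0.004 0.004 0.005]
1 0.096 85 [0.003 0.004 0.005]
1 0.1 79 [0.003 0.004 0.005]
1 0.104 79 [0.003 0.004 0.005]
1 0.108 79 [0.003 0.004 0.005]
1 0.112 79 [0.003 0.004 0.005]
-1 0.064 92 [0.09  0.091 0.097]
-1 0.068 121 [0.09  0.091 0.092]
-1 0.072 10 [0.089 0.09  0.09 ]
-1 0.076 0 
-1 0.08 0 
-1 0.084 5 [0.004 0.005 0.006]
-1 0.088 79 [0.003 0.004 0.005]
-1 0.092 80 [0.003 0.004 0.005]
-1 0.096 79 [0.003 0.004 0.005]
-1 0.1 81 [0.003 0.004 0.005]
-1 0.104 83 [0.003 0.004 0.005]
-1 0.108 77 [0.003 0.004 0.005]
-1 0.112 79 [0.003 0.004 0.005]
```

View pics/c6.png

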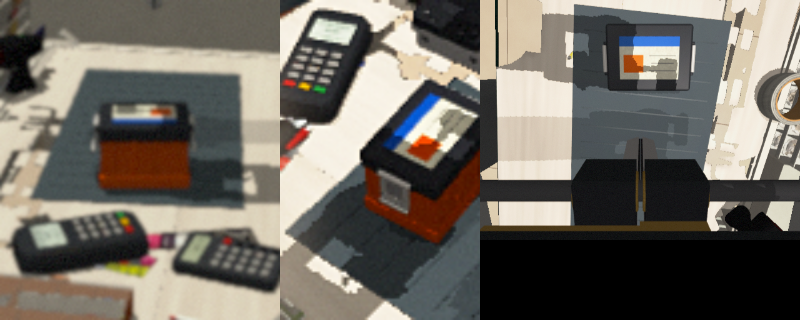

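Lid up, and the -x clip is flat at (395,190). The +x end is less certain, so I'll look at it from the outside.

```bash
echo '{"moves":[[0, 0.04, 0, 0, 0, 0], [0, 0.04, 0, 0, 0, 0], [0, 0.04, 0, 0, 0, 0], [0, 0.04, 0, 0, 0, 0], [0, 0.04, 0, 0, 0, 0], [0, 0, 0, 0, 0, 0], [0, 0, 0, 0, 0, 0]]}' > mv.in && python3 shift.py mv.in
cat > e.py <<'E'
from h import *
im,d,c=shot('wrist'); cv2.imwrite('pics/w.png',im[...,::-1]); P=cloud(im,d,c); print(c['origin'])
a=np.radians(8.9);u=np.array([np.cos(a),np.sin(a)]);v=np.array([-u[1],u[0]])
q=P[...,:2]-[.5485,.2674];U=q@u;V=q@v;Z=P[...,2]
for lo in np.arange(.01,.1,.005):
    k=(Z>lo)&(Z<lo+.005)&(abs(U)>.05)&(abs(U)<.12)&(d>0)
    f=lambda m:(m.sum(),np.percentile(U[m],[10,50,90]).round(4)) if m.sum()>3 else m.sum()
    print(round(lo,3),'clip',f(k&(abs(V)<.012)),'beside',f(k&(abs(V)>.025)&(abs(V)<.045)))
E
python3 e.py
```

```text
time: 14.57
ee_pos: [0.7467, 0.2095, 0.4285]
orientation: [-179.8, -0.0, 99.0]
ft_force: [-0.2, -0.1, -0.3]
grip_width: 0.0004
grip_force: 0.0
[0.73511796 0.27710173 0.4096546 ]
0.01 clip (np.int64(14), array([0.0646, 0.065 , 0.0652])) beside (np.int64(39), array([0.0646, 0.065 , 0.0653]))
0.015 clip 0 beside (np.int64(47), array([0.0645, 0.065 , 0.0653]))
0.02 clip 0 beside (np.int64(141), array([0.0618, 0.0636, 0.0649]))
0.025 clip 0 beside (np.int64(47), array([0.0616, 0.062 , 0.0623]))
0.03 clip 0 beside (np.int64(55), array([0.0617, 0.0619, 0.0623]))
0.035 clip 0 beside (np.int64(50), array([0.0616, 0.0619, 0.0622]))
0.04 clip 0 beside (np.int64(56), array([0.0616, 0.0619, 0.0623]))
0.045 clip (np.int64(7), array([0.0753, 0.0756, 0.0758])) beside (np.int64(60), array([0.0615, 0.0619, 0.0622]))
0.05 clip (np.int64(102), array([0.0726, 0.0742, 0.0758])) beside (np.int64(53), array([0.0615, 0.0619, 0.0623]))
0.055 clip (np.int64(39), array([0.0721, 0.0725, 0.0729])) beside (np.int64(65), array([0.0615, 0.062 , 0.0624]))
0.06 clip (np.int64(77), array([0.0703, 0.0715, 0.0724])) besi
[... 153 characters left out ...]
, 0.0624]))
0.07 clip (np.int64(45), array([0.0698, 0.0701, 0.0707])) beside (np.int64(47), array([0.0617, 0.062 , 0.0623]))
0.075 clip (np.int64(45), array([0.0696, 0.0699, 0.0709])) beside (np.int64(27), array([0.0632, 0.0635, 0.0637]))
0.08 clip (np.int64(7), array([0.0701, 0.0711, 0.0715])) beside (np.int64(23), array([0.0638, 0.0645, 0.0649]))
0.085 clip (np.int64(66), array([0.0647, 0.0682, 0.0724])) beside (np.int64(77), array([0.0646, 0.0649, 0.0653]))
0.09 clip (np.int64(201), array([0.0649, 0.0687, 0.0717])) beside (np.int64(84), array([0.0647, 0.065 , 0.0654]))
0.095 clip (np.int64(344), array([-0.055 ,  0.0575,  0.0646])) beside (np.int64(553), array([-0.0574,  0.0585,  0.0647]))
```

The +x lip sits about 1.7 mm out from flat, so it isn't fully closed. I'll press it again with the fingertip lower.

```bash
echo '{"moves":[[0.03, -0.025, 0, 0, 0, 0], [0.03, -0.025, 0, 0, 0, 0], [0.028, -0.025, 0.02, 0, 0, 0], [0, 0, 0.035, 0, 0, 0], [0, 0, 0.035, 0, 0, 0], [0, 0, 0.035, 0, 0, 0], [0, 0, 0.035, 0, 0, 0], [0, 0, 0.033, 0, 0, 0], [0, -0.01, 0, 0, 0, 0], [0, -0.01, 0, 0, 0, 0], [0, 0, 0, 0, 0, 0]]}' > mv.in && python3 shift.py mv.in
echo '{"moves":[[0, -0.003, 0, 0, 0, 0], [0, -0.002, 0, 0, 0, 0], [0, 0, 0, 0, 0, 0]]}' > mv.in && python3 shift.py mv.in
echo '{"moves":[[0, -0.002, 0, 0, 0, 0], [0, 0, 0, 0, 0, 0]]}' > mv.in && python3 shift.py mv.in
```

```text
time: 15.53
ee_pos: [0.6363, 0.2805, 0.2394]
orientation: [-179.9, 0.0, 99.0]
ft_force: [0.6, -0.1, 0.3]
grip_width: 0.0007
grip_force: 0.0
time: 15.78
ee_pos: [0.6342, 0.2797, 0.2404]
orientation: [179.8, -0.0, 99.0]
ft_force: [-0.7, 0.8, -0.7]
grip_width: 0.0006
grip_force: 0.0
time: 15.95
ee_pos: [0.6331, 0.2793, 0.2402]
orientation: [179.7, -0.0, 99.0]
ft_force: [4.5, 0.9, 2.2]
grip_width: 0.0004
grip_force: 1.8
```

```bash
echo '{"moves":[[0, -0.002, 0, 0, 0, 0], [0, 0, 0, 0, 0, 0]]}' > mv.in && python3 shift.py mv.in; echo '{"moves":[[0, -0.001, 0, 0, 0, 0], [0, 0, 0, 0, 0, 0]]}' > mv.in && python3 shift.py mv.in; echo '{"moves":[[0, -0.001, 0, 0, 0, 0], [0, 0, 0, 0, 0, 0]]}' > mv.in && python3 shift.py mv.in
```

```text
time: 16.12
ee_pos: [0.6314, 0.279, 0.2402]
orientation: [179.7, -0.0, 99.0]
ft_force: [5.3, 0.9, 1.4]
grip_width: 0.0003
grip_force: 2.5
time: 16.28
ee_pos: [0.6306, 0.2788, 0.2402]
orientation: [179.7, -0.0, 99.0]
ft_force: [5.9, 1.9, 2.0]
grip_width: 0.0003
grip_force: 2.7
time: 16.45
ee_pos: [0.6297, 0.2786, 0.2402]
orientation: [179.7, -0.0, 99.0]
ft_force: [6.0, 1.3, 3.1]
grip_width: 0.0008
grip_force: 2.8
```

```bash
echo '{"moves":[[0, 0.02, 0, 0, 0, 0], [0, 0.02, 0, 0, 0, 0], [0, 0, -0.035, 0, 0, 0], [0, 0, -0.035, 0, 0, 0], [0, 0, -0.035, 0, 0, 0], [0, 0, -0.035, 0, 0, 0], [-0.03, 0.025, -0.035, 0, 0, 0], [-0.03, 0.025, -0.018, 0, 0, 0], [-0.028, 0.014, 0, 0, 0, 0], [0, 0, 0, 0, 0, 0], [0, 0, 0, 0, 0, 0]]}' > mv.in && python3 shift.py mv.in
cat > e2.py <<'E'
from h import *
im,d,c=shot('wrist'); P,m,r=top(im,d,c,lo=.004,rows=330); print(r)
a=np.radians(8.9);u=np.array([np.cos(a),np.sin(a)]);v=np.array([-u[1],u[0]])
o=r[0]/1000; q=P[...,:2]-o;U=q@u;V=q@v;Z=P[...,2]
s=1 if (np.array(c['origin'])[:2]-o)@u>0 else -1; U=U*s
f=lambda m:(m.sum(),np.percentile(U[m],[10,50,90]).round(4)) if m.sum()>3 else m.sum()
b=(Z>.015)&(Z<.09)&(U>.05)&(U<.12)&(d>0)
e=np.median(U[b&(abs(V)>.025)&(abs(V)<.045)&(Z>.03)&(Z<.07)]);print(s,'tub end',e,'-> should be .062; below corrected'); U=U-e+.062
for lo in np.arange(.04,.09,.005):
    k=b&(Z>=lo)&(Z<lo+.005); print(round(lo,3),f(k&(abs(V)<.015)))
E
python3 e2.py; echo '{"moves":[[0, -0.038, 0, 0, 0, 0], [0, -0.04, 0, 0, 0, 0], [0, -0.04, 0, 0, 0, 0], [0, -0.04, 0, 0, 0, 0], [0, -0.04, 0, 0, 0, 0], [0, -0.04, 0, 0, 0, 0], [0, -0.04, 0, 0, 0, 0], [0, -0.04, 0, 0, 0, 0], [0, -0.04, 0, 0, 0, 0], [0, -0.02, 0, 0, 0, 0], [0, 0, 0, 0, 0, 0], [0, 0, 0, 0, 0, 0]]}' > mv.in && python3 shift.py mv.in;python3 e2.py
```

```text
time: 17.37
ee_pos: [0.7384, 0.2124, 0.4227]
orientation: [-179.9, -0.0, 98.8]
ft_force: [-0.0, 0.4, 0.5]
grip_width: 0.0005
grip_force: 0.0
(array([545.6, 267.3]), array([129.6,  97.1]), 8.8)
1 tub end 0.06124695486498482 -> should be .062; below corrected
0.04 0
0.045 (np.int64(14), array([0.0728, 0.0738, 0.0741]))
0.05 (np.int64(119), array([0.0709, 0.0722, 0.0739]))
0.055 (np.int64(46), array([0.0708, 0.0711, 0.0714]))
0.06 (np.int64(81), array([0.0693, 0.0703, 0.071 ]))
0.065 (np.int64(45), array([0.0692, 0.0695, 0.0712]))
0.07 (np.int64(56), array([0.0692, 0.0694, 0.071 ]))
0.075 (np.int64(38), array([0.0692, 0.0697, 0.0711]))
0.08 (np.int64(14), array([0.0706, 0.071 , 0.0712]))
0.085 (np.int64(92), array([0.0647, 0.0713, 0.0726]))
time: 18.42
ee_pos: [0.363, 0.1557, 0.4233]
orientation: [180.0, -0.0, 99.1]
ft_force: [0.2, 1.0, -0.3]
grip_width: 0.0007
grip_force: 0.0
(array([536.7, 265.7]), array([114.6,  97.4]), 8.5)
-1 tub end 0.0536290440762792 -> should be .062; below corrected
0.04 0
0.045 (np.int64(16), array([0.0753, 0.0755, 0.0758]))
0.05 (np.int64(129), array([0.0724, 0.0741, 0.0756]))
0.055 (np.int64(56), array([0.072 , 0.0724, 0.0728]))
0.06 (np.int64(95), array([0.0703, 0.0715, 0.0724]))
0.065 (np.int64(62), array([0.0699, 0.0705, 0.0719]))
0.07 (np.int64(61), array([0.0698, 0.0703, 0.0717]))
0.075 (np.int64(69), array([0.0695, 0.07  , 0.0713]))
0.08 (np.int64(21), array([0.0703, 0.071 , 0.0715]))
0.085 (np.int64(90), array([0.0648, 0.0711, 0.0726]))
```

The +x clip is now flat (lip at 74, plate at 71). The -x lip is still 1.5 mm proud, so I'll press it the same way.

```bash
echo '{"moves":[[0.028, 0.029, 0, 0, 0, 0], [0.028, 0.029, 0, 0, 0, 0], [0.026, 0.029, 0.015, 0, 0, 0], [0, 0, 0.035, 0, 0, 0], [0, 0, 0.035, 0, 0, 0], [0, 0, 0.035, 0, 0, 0], [0, 0, 0.035, 0, 0, 0], [0, 0, 0.03, 0, 0, 0], [0, 0.01, 0, 0, 0, 0], [0, 0.01, 0, 0, 0, 0], [0, 0, 0, 0, 0, 0]]}' > mv.in && python3 shift.py mv.in
echo '{"moves":[[0, 0.002, 0, 0, 0, 0], [0, 0.002, 0, 0, 0, 0], [0, 0, 0, 0, 0, 0]]}' > mv.in && python3 shift.py mv.in
echo '{"moves":[[0, 0.001, 0, 0, 0, 0], [0, 0, 0, 0, 0, 0]]}' > mv.in && python3 shift.py mv.in
echo '{"moves":[[0, 0.001, 0, 0, 0, 0], [0, 0, 0, 0, 0, 0]]}' > mv.in && python3 shift.py mv.in
```

```text
time: 19.38
ee_pos: [0.4602, 0.2533, 0.2405]
orientation: [179.8, -0.0, 98.9]
ft_force: [-1.5, 0.0, -1.3]
grip_width: 0.0002
grip_force: 1.0
time: 19.63
ee_pos: [0.4613, 0.2535, 0.2404]
orientation: [-179.9, -0.0, 99.0]
ft_force: [-6.1, -1.2, 3.9]
grip_width: 0.0005
grip_force: 3.2
time: 19.8
ee_pos: [0.4618, 0.2536, 0.2403]
orientation: [-179.8, -0.0, 99.0]
ft_force: [-7.9, -1.3, 6.5]
grip_width: 0.0005
grip_force: 4.4
time: 19.97
ee_pos: [0.4623, 0.2538, 0.2402]
orientation: [-179.7, 0.0, 99.0]
ft_force: [-11.4, -3.3, 7.7]
grip_width: 0.0005
grip_force: 5.8
```

```bash
echo '{"moves":[[0, -0.02, 0, 0, 0, 0], [0, -0.02, 0, 0, 0, 0], [0, 0, -0.035, 0, 0, 0], [0, 0, -0.035, 0, 0, 0], [0, 0, -0.035, 0, 0, 0], [0, 0, -0.035, 0, 0, 0], [-0.03, -0.025, -0.035, 0, 0, 0], [-0.03, -0.025, -0.018, 0, 0, 0], [-0.028, -0.014, 0, 0, 0, 0], [0, 0, 0, 0, 0, 0], [0, 0, 0, 0, 0, 0]]}' > mv.in && python3 shift.py mv.in
python3 e2.py
```

```text
time: 20.88
ee_pos: [0.3787, 0.1577, 0.4263]
orientation: [179.7, -0.0, 98.8]
ft_force: [0.4, 0.1, -1.3]
grip_width: 0.0003
grip_force: 0.0
(array([544.5, 266.8]), array([129.5,  97.7]), 8.8)
-1 tub end 0.06123050267546821 -> should be .062; below corrected
0.04 0
0.045 (np.int64(12), array([0.0735, 0.0738, 0.074 ]))
0.05 (np.int64(118), array([0.0708, 0.0723, 0.0739]))
0.055 (np.int64(39), array([0.0707, 0.0709, 0.0711]))
0.06 (np.int64(77), array([0.0693, 0.0703, 0.0711]))
0.065 (np.int64(48), array([0.0691, 0.0695, 0.0709]))
0.07 (np.int64(51), array([0.0691, 0.0695, 0.0711]))
0.075 (np.int64(43), array([0.0692, 0.0697, 0.0711]))
0.08 (np.int64(7), array([0.0709, 0.0711, 0.0713]))
0.085 (np.int64(84), array([0.0648, 0.0712, 0.0726]))
```

Both clips are flat, the case stands lid up on the mat, and the robot is clear of everything.

```bash
echo '{"moves":[[0, 0, -0.02, 0, 0, 0], [0, 0, 0, 0, 0, 0], [0, 0, 0, 0, 0, 0]]}' > mv.in && python3 shift.py mv.in; python3 -c "
from bench import ctrl
print(ctrl.hand_in())"
```

```text
time: 21.18
ee_pos: [0.3794, 0.1591, 0.4448]
orientation: [179.9, -0.0, 99.0]
ft_force: [-0.1, 0.0, -0.5]
grip_width: 0.0004
grip_force: 0.0
the job is handed in; nothing more can be done
None
```

Job handed in at 21 s: I tipped the case over in two quarter turns with a rest on its side between, and it now stands on the mat, lid and label up, with both end clips measured flat against its ends; the hand-in printed no verdict.

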